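# Complete the pipe sample carrier and hold it up for the customer

### The job

One cup of the wooden sample carrier is still empty: take the longer of the two pipes leaning in the rack, stand it upright in that cup, right down to the bottom, and let go of it. Then take the carrier by its handle, lift it until it is about 12 cm clear of the counter, and finish while holding it there, still and level with both pipes standing in it; do not put it down or let go. Never tip the carrier, and leave the short pipe and the other fittings on the counter where they are.

Things in the scene. Friction and masses are not known exactly. Their poses are not given: they have to be found in the camera images.
- long_pipe_center (a point): Centre of the longer white plastic pipe leaning in the rack: 32 mm in diameter, 160 mm long, about 65 g; z along it to its upper end. It leans 35 degrees from vertical, upper end away from the robot, in either of the two troughs. Its lower end stands on a ledge; only its lowest 56 mm is between trough walls (6 mm thick, 36 mm apart), the rest is free to grip. It comes out straight up.
- short_pipe_center (a point): Centre of the shorter white pipe in the rack's other trough, 110 mm from the long one: 32 mm in diameter, 100 mm long, leaning in the same way. It stays where it is.
- rack: Dark steel display rack fixed to the counter, base plate 160 by 240 by 10 mm, highest edge about 85 mm above the counter. Origin: centre of its underside; z up, y along its width, x towards the side to which the pipes lean. Troughs at y = +55 and -55 mm; a pipe's lower end centre lies at x = -45 mm, z = 37 mm.
- handle (a point): Centre of the grip on the carrier's handle, 130 mm above the carrier's underside: a wooden block 18 mm thick (x), 50 mm long (y), 40 mm high (z) on a post 14 by 26 mm. Axes are the carrier's.
- empty_cup (a point): Centre of the inner floor of the carrier's empty cup, at y = +85 mm from the handle and 13 mm above the carrier's underside. Inside diameter 42 mm, outside 50 mm, the rim is 52 mm above this floor. Axes are the carrier's.
- full_cup (a point): Centre of the inner floor of the other cup, at y = -85 mm from the handle, same sizes; a pipe stands in it from the start.
- standing_pipe_center (a point): Centre of the white pipe (32 mm diameter, 160 mm long, loose) already standing in the full cup; z along the pipe. It reaches 173 mm above the carrier's underside.
- carrier: Loose sample carrier: plywood base 100 (x) by 250 (y) by 10 mm, handle in the middle, round aluminium cups 85 mm either side of it. About 0.42 kg empty, balanced at the handle once both pipes stand in it. Origin: centre of its underside, at height 0 on the counter; z up, y along its length from the full cup to the empty cup.
- tee_center (a point): White tee fitting lying on the counter, 70 by 55 by 40 mm; a bystander.
- elbow_center (a point): White elbow fitting, about 55 by 40 by 55 mm; a bystander. Point 28 mm above its underside.
- coupling_center (a point): White round coupling standing on end, 45 mm in diameter and height; a bystander.
- end_cap_center (a point): White domed end cap, 60 mm in diameter, 38 mm high; a bystander.
- union_center (a point): Small steel union, 38 mm in diameter, 42 mm high; a bystander.
- valve_center (a point): White valve with a red lever on top, 100 mm long, 65 mm high; a bystander. Point 21 mm above its underside.
Not all that is in view belongs to the job. Leave any red look-alike of the part that bears standing_pipe_center alone. What is shaped like the part that bears long_pipe_center but yellow is not meant.

How it is judged (in metres and radians):
On the way, in this order (a step that is already met when the one before it is completed fails the run):
1. the long pipe stands fully down in the empty cup, let go of, with the carrier still on the counter (angle between the z axis of each of long_pipe_center, standing_pipe_center and the z axis of handle, either way round below 0.2 rad and x of long_pipe_center in the frame of empty_cup between -0.014 and 0.014 m and y of long_pipe_center in the frame of empty_cup between -0.014 and 0.014 m and z of long_pipe_center in the frame of empty_cup between 0.07 and 0.09 m and x of standing_pipe_center in the frame of full_cup between -0.014 and 0.014 m and y of standing_pipe_center in the frame of full_cup between -0.014 and 0.014 m and z of standing_pipe_center in the frame of full_cup between 0.07 and 0.09 m and contact force between the fingers and long_pipe below 0.2 N and height (world z) of carrier below 0.01 m), for 0.2 s.
2. the carrier is lifted clear by its handle (height (world z) of carrier above 0.06 m and contact force between the fingers and carrier above 1 N and distance between the grasp point and handle below 0.05 m), for 0.2 s.
At the end, for the whole second after the job is handed in: The carrier hangs by its handle from the fingers, 80 to 200 mm above the counter, within 0.12 rad of level, at rest (0.03 m/s, 0.15 rad/s), clear of the rack; both pipes stand fully down in their own cups (centre within 14 mm of the cup axis, 70 to 90 mm above its floor, upright to 0.2 rad) (angle between the z axis of each of long_pipe_center, standing_pipe_center and the z axis of handle, either way round below 0.2 rad and x of long_pipe_center in the frame of empty_cup between -0.014 and 0.014 m and y of long_pipe_center in the frame of empty_cup between -0.014 and 0.014 m and z of long_pipe_center in the frame of empty_cup between 0.07 and 0.09 m and x of standing_pipe_center in the frame of full_cup between -0.014 and 0.014 m and y of standing_pipe_center in the frame of full_cup between -0.014 and 0.014 m and z of standing_pipe_center in the frame of full_cup between 0.07 and 0.09 m and height (world z) of carrier between 0.08 and 0.2 m and angle between carrier's own z axis and vertical below 0.12 rad and linear speed of carrier below 0.03 m/s and angular speed of carrier below 0.15 rad/s and contact force between the fingers and carrier above 1 N and distance between the grasp point and handle below 0.05 m and contact force between carrier and rack below 0.2 N); the arm keeps its last pose, push and grip.
It fails at once if the carrier is tipped by more than 0.35 rad (angle between carrier's own z axis and vertical above 0.35 rad).
It fails at once if the short pipe is moved by more than 30 mm (distance of short_pipe_center from where it was at the start of the episode above 0.03 m).
It fails at once if a fitting on the counter is moved by more than 40 mm (distance of any of tee_center, elbow_center, coupling_center, end_cap_center, union_center, valve_center from where it was at the start of the episode above 0.04 m).
It also fails if it takes over 54 s, if anything falls off the work surface, if the arm or the gripper's body presses on something with over 40 N, if the wrist force passes 120 N, or if a joint passes its speed limit or range.

### The arm

A 7-joint arm with a two-finger parallel gripper is mounted at the origin on the work surface. World frame = base frame: x ahead of the robot, y to its left, z up, the work surface at z = 0. Lengths are in mm, angles in rad, forces in N, time in s.
With the tool pointing down it reaches from about 400 to 850 mm from the base axis. Payload 6.9 kg.
Tool frame: the origin (TCP) lies midway between the tips of the shut fingers; the grasp point (between the pads) lies 19 mm behind it; z points along the fingers, x is the direction in which the jaws open and shut, and the axes are right-handed (so a half turn about z gives the same grasp; the last joint's range is limited). The gripper opens to 85 mm and grips with 20 to 120 N. Pads are 22 mm wide; open, the fingers measure 114 mm over their backs; the gripper's body (76 mm by 85 mm) begins 54 mm behind the grasp point. The pads swing forward as they close: fully open they stand 13 mm farther back than shut.
Start: joints at [1.26, 0.507, -0.238, 1.5, 0.126, 1.149, -0.155], TCP at [252.422, -571.747, 231.275] pointing down, gripper open.
Joint ranges: [-3.08, 3.08], [-0.24, 2.05], [-1.43, 1.35], [0, 2.5], [-1.52, 4.66], [0.17, 1.96], [-2.89, 2.89]. Speed limits (rad/s): [2.39, 2.39, 3.14, 3.14, 3.14, 3.14, 3.14].

### API

Orientations are given as a unit quaternion [x, y, z, w].
In Python, from workcell import * gives the robot as it stands.
- The arm moves only by the tool servo_tool, never from a script. Its argument "series" is a list of rows, each a list of 3 entries, a list of its own where there are three numbers: the shift along the world's x, y, z in mm, then the turn, a rotation vector about the world's x, y, z in rad, then the closure in counts, from 0 (fully open) to 255 (shut). In form: [[[dx, dy, dz], [rx, ry, rz], fingers], ...]. A call has 1 to 5 rows; each row is the pose to reach, as a shift and turn from the pose commanded when the call began; what a row does not reach only later rows make up. A row lasts 1/8 s, in which the tool goes at most 62.5 mm and 10.7 degrees, less where a joint would pass 70% of its speed; a pose out of reach is approached as far as the arm can. A call with a gripper value outside its range is refused whole. The fingers move at their own pace and stop on an object; the grip force is fixed at half the most. Time passes only in rows, so rows that repeat a pose let the fingers close. It gives the time, the measured TCP pose, the force and the opening at its end, in the units of the state.
- sense(): the state, without advancing time (a new reading comes with each control period).
- get_image(name): name is "scene" or "side" or "wrist"; returns a dict with "frame" (420x560x3 uint8, blue, green, red), "fx", "fy", "cx", "cy" (pixels), "k1" (the pictures are not rectified: a ray, as slopes to the right and down, at radius r is drawn at 1 + k1 r^2 times it, then the intrinsics apply), "view" (4x4, takes a point from world to camera coordinates). Camera axes: x right, y down, z forward; pixel columns grow to the right and rows downward; lengths in mm; the calibration is good to about 2 mm. A picture is of the moment at which its call begins. There is no depth.
- hand_in(): hands the job in, once; it reports no verdict.
The state is a dict: "t": time; "joints": joint angles; "qvel": joint speeds; "joint_efforts": joint torques, N m; "eef_pos": TCP position; "ee_rot": TCP orientation; "wrist_force": force on the tool from outside, world axes, zero at the start; "torque": the same for the moment, N m; "grip_width": opening from 0.0 (shut) to 1.0 (fully open).
Only numpy, scipy, OpenCV 4.12 (cv2) and the standard library are available. Lean on these libraries where they do the work, as an engineer would, in place of code of your own. Each camera call takes 0.05 s, during which the arm holds its last target.

## Working session

There is one attempt and no reset: what is moved stays moved. The work goes in short steps, Python scripts to look and compute and a tool call to move; the robot and the scene stay as the last step left them, time stands still between calls to the robot, and variables do not carry over. Pictures are saved under pics/ and viewed, and the job is handed in when it is done.

Besides the shell and the picture viewer there is one more tool, called after "Emit:" by a JSON object that holds its "fn" and its "kwargs", one argument or row to a line. servo_tool: Moves the arm, as the interface text tells. Its arguments: {"type":"object","properties":{"series":{"type":"array"}},"required":["series"]}

```bash
ls; mkdir -p pics; python3 - <<'E'
from workcell import *
import cv2
s=sense();print({k:s[k] for k in s})
for n in("scene","side","wrist"):
    d=get_image(n);cv2.imwrite(f"pics/{n}0.png",d["frame"]);print(n,d["fx"],d["fy"],d["cx"],d["cy"],d["k1"]);print(d["view"])
E
```

```text
pics
{'t': 0.0, 'joints': array([ 1.26047814,  0.50829696, -0.23751742,  1.50113913,  0.12570231,
        1.14892252, -0.15479051]), 'qvel': array([ 0.00075458, -0.00070738,  0.00115345,  0.00071763,  0.0002097 ,
       -0.00162903, -0.00134508]), 'joint_efforts': array([ 3.63986546e-04, -6.20607734e+01, -2.18639128e+00, -2.49654150e+01,
        1.27238085e-02,  1.20323128e-02, -1.85092756e-05]), 'eef_pos': array([ 252.17684273, -571.30538558,  230.45264335]), 'ee_rot': array([ 8.37841744e-01, -5.45912468e-01, -7.57079184e-04, -4.64791119e-04]), 'wrist_force': array([-0.067648  , -0.07179246,  0.65762518]), 'torque': array([-0.04656571,  0.03575106,  0.00398991]), 'grip_width': 1.0012947920600632}
scene 456.0235229380765 456.0235229380765 279.77060783011444 210.221021509765 -0.14926409036719954
[[-9.49774872e-03  9.99774464e-01  1.89950986e-02  4.05452435e+01]
 [ 7.27163326e-01  1.99448686e-02 -6.86174686e-01 -3.09212357e+02]
 [-6.86398783e-01  7.29542433e-03 -7.27188756e-01  1.33335858e+03]
 [ 0.00000000e+00  0.00000000e+00  0.00000000e+00  1.00000000e+00]]
side 417.7263110448209 417.7263110448209 274.9206934817105 214.12730688610927 0.02494992238993773
[[ 9.96923967e-01 -7.59049792e-02 -1.95202137e-02 -5.08866506e+02]
 [-6.85391623e-02 -7.23543059e-01 -6.86868128e-01  8.20488954e+01]
 [ 3.80129958e-02  6.86093198e-01 -7.26519880e-01  9.15888500e+02]
 [ 0.00000000e+00  0.00000000e+00  0.00000000e+00  1.00000000e+00]]
wrist 372.0323294480515 372.0323294480515 283.71871303214317 213.00777355864687 -0.04965867654316543
[[ 4.03639132e-01 -9.14917406e-01 -1.26173477e-03 -6.23267483e+02]
 [-8.67567010e-01 -3.83186477e-01  3.17010421e-01 -4.08299600e+01]
 [-2.90521831e-01 -1.26863172e-01 -9.48421215e-01  3.79797919e+02]
 [ 0.00000000e+00  0.00000000e+00  0.00000000e+00  1.00000000e+00]]
```

View pics/scene0.png

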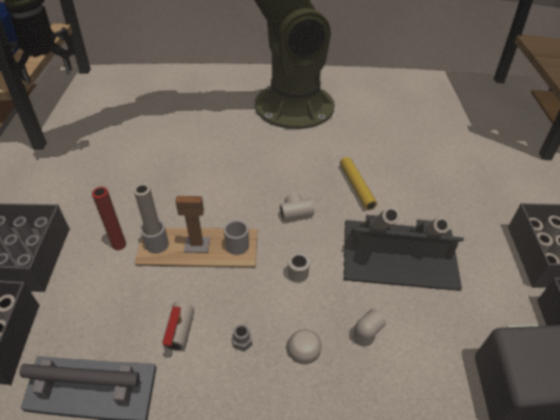

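View pics/side0.png

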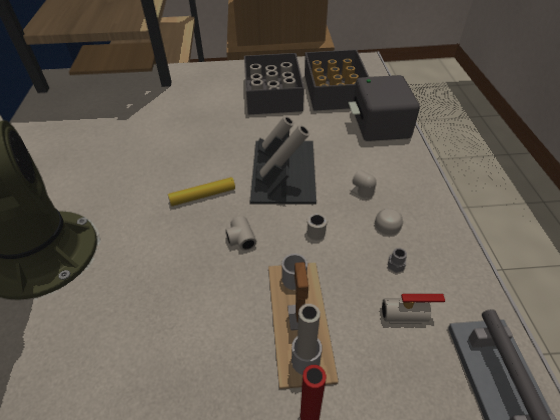

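View pics/wrist0.png

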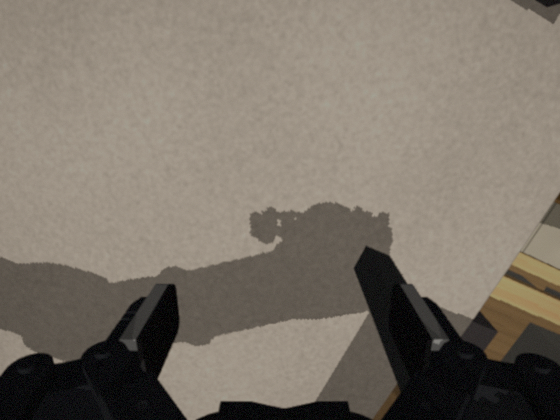

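```bash
cat > h.py <<'E'
from workcell import *
import cv2, numpy as np
from scipy.optimize import least_squares
from scipy.spatial.transform import Rotation as R
def cam(n):
    d=get_image(n); return d
def proj(d,P):
    P=np.atleast_2d(P).astype(float); V=np.array(d["view"]); c=P@V[:3,:3].T+V[:3,3]
    s=c[:,:2]/c[:,2:]; r2=(s**2).sum(1,keepdims=True); s=s*(1+d["k1"]*r2)
    return s*[d["fx"],d["fy"]]+[d["cx"],d["cy"]]
def ray(d,uv):
    uv=np.array(uv,float); t=(uv-[d["cx"],d["cy"]])/[d["fx"],d["fy"]]; s=t.copy()
    for _ in range(30): s=t/(1+d["k1"]*(s@s))
    V=np.array(d["view"]); o=-V[:3,:3].T@V[:3,3]; v=V[:3,:3].T@np.array([s[0],s[1],1]); return o,v/np.linalg.norm(v)
def onz(d,uv,z):
    o,v=ray(d,uv); return o+v*(z-o[2])/v[2]
def tri(L):
    A=0;b=0
    for d,uv in L:
        o,v=ray(d,uv);M=np.eye(3)-np.outer(v,v);A=A+M;b=b+M@o
    return np.linalg.solve(A,b)
def crop(fr,x,y,w,h,s,fn):
    c=cv2.resize(fr[y:y+h,x:x+w],None,fx=s,fy=s,interpolation=cv2.INTER_CUBIC)
    c=cv2.convertScaleAbs(c,alpha=1.5,beta=10)
    for i in range(0,w,20):
        cv2.line(c,(i*s,0),(i*s,6),(0,255,0),1);cv2.putText(c,str(x+i),(i*s,18),0,.35,(0,255,0),1)
    for i in range(0,h,20):
        cv2.line(c,(0,i*s),(6,i*s),(0,255,0),1);cv2.putText(c,str(y+i),(8,i*s+4),0,.35,(0,255,0),1)
    cv2.imwrite(fn,c)
E
python3 - <<'E'
from h import *
import pickle
a=cam("scene");b=cam("side");pickle.dump((a,b),open("v0.pkl","wb"))
crop(a["frame"],335,195,135,100,5,"pics/sr.png")
crop(a["frame"],85,175,180,100,4,"pics/sc.png")
crop(b["frame"],235,105,100,110,5,"pics/dr.png")
crop(b["frame"],255,245,100,150,4,"pics/dc.png")
E
```

```text
(no output)
```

View pics/sr.png

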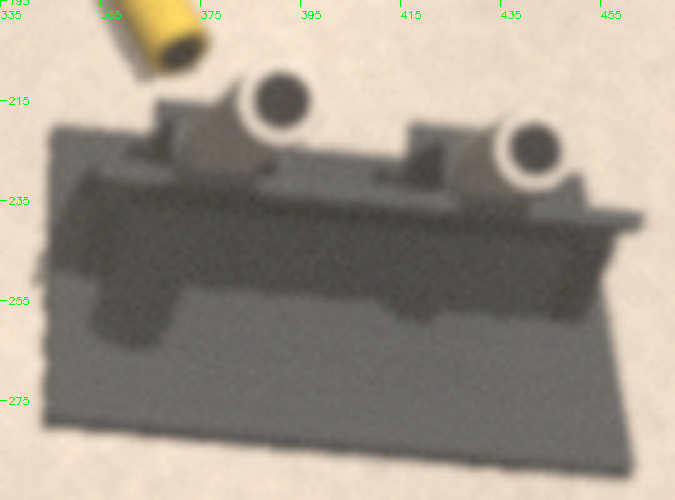

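View pics/dr.png

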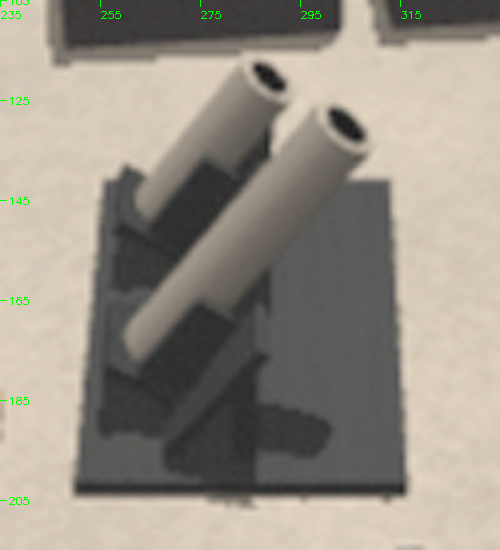

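View pics/sc.png

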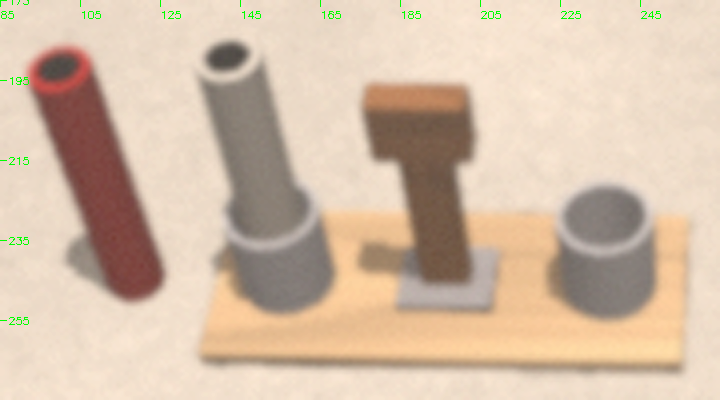

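View pics/dc.png

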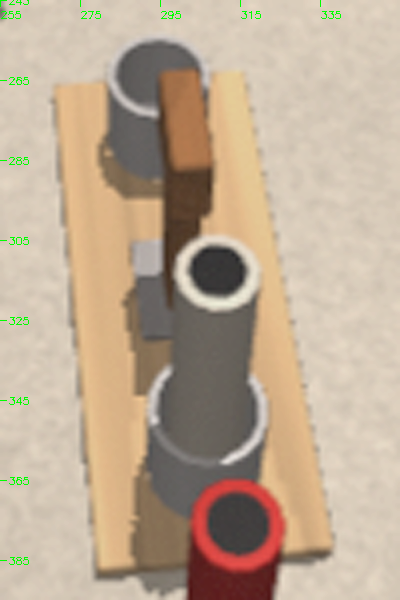

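```bash
cat > fit.py <<'E'
from h import *
import pickle
a,b=pickle.load(open("v0.pkl","rb"))
l=tri([(a,(391.2,215.2)),(b,(304,130.2))]); s=tri([(a,(442,225)),(b,(288.6,120.4))])
print("longtop",l,"shorttop",s)
print("emptyrim",tri([(a,(236.2,229.5)),(b,(294.3,263.8))]),"stand top",tri([(a,(141.7,189.2)),(b,(309.3,313))]),"handle top",tri([(a,(189,199.5)),(b,(301.8,274.5))]))
def T(p,P): c,s_=np.cos(p[2]),np.sin(p[2]); P=np.array(P,float); return np.c_[c*P[:,0]-s_*P[:,1]+p[0], s_*P[:,0]+c*P[:,1]+p[1],P[:,2]]
sg=-1 if l[1]<s[1] else 1
def fit(obs,p0):
    def f(p):
        return np.concatenate([(proj(d,T(p,[P]))-uv).ravel() for d,P,uv in obs])
    r=least_squares(f,p0,loss="soft_l1"); print(r.x); print(np.round(f(r.x).reshape(-1,2),1).tolist()); return r.x
lt=(-45+160*np.sin(np.radians(35)),sg*55,37+160*np.cos(np.radians(35)));st=(-45+100*np.sin(np.radians(35)),-sg*55,37+100*np.cos(np.radians(35)))
rk=fit([(a,lt,(391.2,215.2)),(b,lt,(304,130.2)),(a,st,(442,225)),(b,st,(288.6,120.4)),
 (a,(80,-120,10),(344,279)),(a,(80,120,10),(461,288.5)),(b,(80,-120,10),(316,202)),(b,(-80,-120,10),(250.5,202)),(b,(-80,120,10),(256,141)),(b,(80,120,10),(313,141))],[600,250,0])
ca=fit([(a,(0,85,65),(236.2,229.5)),(b,(0,85,65),(294.3,263.8)),(a,(0,0,150),(189,199.5)),(b,(0,0,150),(301.8,274.5)),
 (a,(50,-125,10),(136,262)),(a,(50,125,10),(255.5,264)),(a,(-50,125,10),(257,228.5)),(b,(-50,125,10),(269,266.5)),(b,(50,125,10),(315.5,263)),(b,(-50,-125,10),(279.5,386)),(b,(50,-125,10),(337.5,381)),(a,(0,-85,65),(153,228))],[600,-200,0])
pickle.dump((rk,ca,sg),open("fit.pkl","wb"))
n=lambda p,P:np.round(T(p,[P])[0],1)
print("long lower",n(rk,(-45,sg*55,37)),"center",n(rk,(-45+80*np.sin(np.radians(35)),sg*55,37+80*np.cos(np.radians(35)))),"upper",n(rk,lt))
print("empty",n(ca,(0,85,13)),"handle",n(ca,(0,0,130)),"full",n(ca,(0,-85,13)))
E
python3 fit.py
```

```text
longtop [589.90414748 160.84460461 164.44555392] shorttop [567.07915997 274.893265   115.11168968]
emptyrim [ 538.94208314 -125.28789575   59.0350546 ] stand top [ 540.59911489 -296.68755279  169.54967474] handle top [ 540.64246448 -210.55818276  144.29869958]
[ 5.50538451e+02  2.17710733e+02 -9.57616210e-02]
[[-1.2, 0.1], [0.7, -1.4], [-1.6, -0.4], [0.3, -1.0], [-1.2, -0.6], [0.2, -0.0], [1.3, -1.7], [-0.3, -1.7], [-0.6, -1.4], [0.0, -1.6]]
[ 5.40829804e+02 -2.11031400e+02  6.44520824e-03]
[[-0.9, -1.1], [0.4, -2.0], [-1.2, -1.6], [-0.3, -2.4], [-2.9, 0.7], [-0.7, 1.2], [-0.4, -0.5], [-0.8, -2.3], [0.5, -2.5], [-0.6, -0.3], [1.0, -0.7], [-1.3, -1.0]]
long lower [500.5 167.3  37. ] center [546.2 162.9 102.5] upper [591.8 158.5 168.1]
empty [ 540.3 -126.    13. ] handle [ 540.8 -211.   130. ] full [ 541.4 -296.    13. ]
```

The white pipe at rack y −55 (scene (391,215), side (304,130)) has its top at z≈165. The other white one (442,225) tops out at z≈115, so it's the short one. The yellow one (358,183) is excluded. The crops confirm that the nearer, longer white pipe is the target. The carrier's empty cup is at scene (236,230). Moving towards the rack now.

```bash
cat >> h.py <<'E'
def Rm(az,tilt,flip=-1):
    # tool z = sin(tilt)*dir(az) - cos(tilt) z ; tool x = flip * (horizontal left of az)
    a=np.array([np.cos(az),np.sin(az),0]); d=np.sin(tilt)*a-np.cos(tilt)*np.array([0,0,1])
    x=flip*np.array([-np.sin(az),np.cos(az),0]); return np.c_[x,np.cross(d,x),d]
def go(P,M,cur=None):
    s=sense(); p=s["eef_pos"]; q=R.from_quat(s["ee_rot"]); 
    rv=(R.from_matrix(M)*q.inv()).as_rotvec()
    print("t",round(s["t"],2),"at",np.round(p,1),"j",np.round(s["joints"],2),"shift",np.round(np.array(P)-p,1),"rv",np.round(rv,3),"deg",round(np.degrees(np.linalg.norm(rv)),1))
E
python3 - <<'E'
from h import *
import workcell;print([x for x in dir(workcell) if x[0]!='_'])
s=sense()
d=get_image("wrist");V=d["view"];o=-V[:3,:3].T@V[:3,3];M=R.from_quat(s["ee_rot"]).as_matrix();print("cam in tool",M.T@(o-s["eef_pos"]),"camz",M.T@V[2,:3])
t=np.radians(20);M=Rm(-.0957,t);g=np.array([563.3,161.3,127.1])
go((400,-200,320),M);go(g+20*M[:,2]-130*M[:,2],M)
print(M[:,2])
E
```

```text
['Unreachable', 'get_image', 'hand_in', 'sense']
cam in tool [  -1.01278724  -81.52063794 -141.84251423] camz [1.91323674e-04 3.16992088e-01 9.48428163e-01]
t 0.3 at [ 252.3 -571.6  231. ] j [ 1.26  0.51 -0.24  1.5   0.13  1.15 -0.15] shift [147.7 371.6  89. ] rv [ 0.056 -0.348 -0.506] deg 35.4
t 0.3 at [ 252.3 -571.6  231. ] j [ 1.26  0.51 -0.24  1.5   0.13  1.15 -0.15] shift [ 2.735e+02  7.365e+02 -5.000e-01] rv [ 0.056 -0.348 -0.506] deg 35.4
[ 0.34045514 -0.03268139 -0.93969262]
```

Emit:
{"fn": "servo_tool", "kwargs": {
  "series": [
    [[20,60,40],[0,0,0],0],
    [[50,115,70],[0,0,-0.1],0],
    [[85,170,89],[0,0,-0.2],0],
    [[110,225,89],[0,0,-0.35],0],
    [[140,280,89],[0,0,-0.506],0]
  ]
}}

```text
t: 0.92
eef_pos: [383.3, -308.7, 320.6]
ee_rot: [-0.673, 0.74, -0.001, 0.0]
wrist_force: [0.9, -0.3, -0.4]
grip_width: 1.002
```

```bash
python3 - <<'E'
from h import *
t=np.radians(20);M=Rm(-.0957,t);g=np.array([563.3,161.3,127.1])
go(g-110*M[:,2],M);go(g-110*M[:,2]+[0,0,60],M)
E
```

```text
t 0.93 at [ 383.3 -308.7  320.6] j [ 0.81  0.23 -0.24  1.68  0.06  1.23 -1.11] shift [142.6 473.6 -90.1] rv [-0.032 -0.346  0.   ] deg 19.9
t 0.93 at [ 383.3 -308.7  320.6] j [ 0.81  0.23 -0.24  1.68  0.06  1.23 -1.11] shift [142.6 473.6 -30.1] rv [-0.032 -0.346  0.   ] deg 19.9
```

Emit:
{"fn": "servo_tool", "kwargs": {
  "series": [
    [[20,60,0],[0,0,0],0],
    [[45,115,0],[0,0,0],0],
    [[65,170,0],[0,-0.08,0],0],
    [[80,230,-10],[-0.01,-0.16,0],0],
    [[95,290,-20],[-0.02,-0.24,0],0]
  ]
}}

```text
t: 1.55
eef_pos: [477.8, -18.7, 300.1]
ee_rot: [-0.669, 0.733, -0.089, 0.083]
wrist_force: [1.5, -0.4, -1.0]
grip_width: 1.001
```

Emit:
{"fn": "servo_tool", "kwargs": {
  "series": [
    [[20,60,0],[-0.01,-0.1,0],0],
    [[35,120,0],[-0.01,-0.1,0],0],
    [[50,175,0],[-0.01,-0.1,0],0],
    [[50,180,0],[-0.01,-0.1,0],0]
  ]
}}

```text
t: 2.05
eef_pos: [527.4, 164.6, 299.9]
ee_rot: [-0.667, 0.725, -0.124, 0.116]
wrist_force: [-0.2, -0.9, 0.3]
grip_width: 1.002
```

```bash
python3 - <<'E'
from h import *
t=np.radians(20);M=Rm(-.0957,t);g=np.array([563.3,161.3,127.1])
go(g-110*M[:,2],M);go(g-110*M[:,2]+[0,0,60],M)
import pickle
w=cam("wrist");pickle.dump(w,open("w1.pkl","wb"));cv2.imwrite("pics/w1.png",cv2.convertScaleAbs(w["frame"],alpha=1.5))
u=np.array([.571,-.055,.819]);L=np.array([500.5,167.3,37]);print(proj(w,[L+u*k for k in(56,110,160)]))
E
```

```text
t 2.05 at [527.4 164.6 299.9] j [ 0.01  0.2  -0.57  1.86  0.4   0.86 -2.42] shift [ -1.5   0.3 -69.5] rv [-0.004 -0.007 -0.013] deg 0.9
t 2.05 at [527.4 164.6 299.9] j [ 0.01  0.2  -0.57  1.86  0.4   0.86 -2.42] shift [-1.5  0.3 -9.5] rv [-0.004 -0.007 -0.013] deg 0.9
[[285.10800894 243.31110639]
 [285.62090309 211.8184229 ]
 [286.229915   174.31647494]]
```

View pics/w1.png

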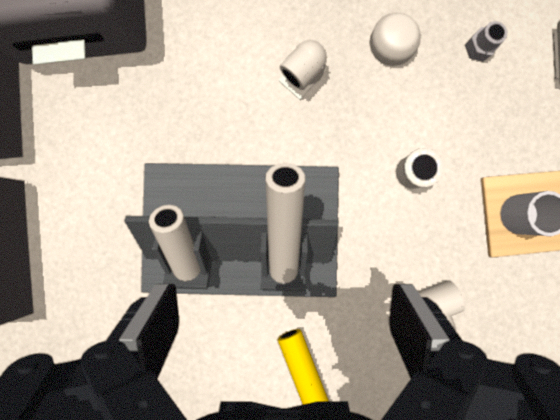

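```bash
python3 - <<'E'
from h import *
t=np.radians(20);M=Rm(-.0957,t);g=np.array([561.5,161.5,126.5])
go(g-60*M[:,2],M);go(g+20*M[:,2],M)
E
```

```text
t 2.1 at [527.  162.4 299.6] j [ 0.01  0.2  -0.57  1.86  0.4   0.86 -2.42] shift [  14.     1.1 -116.7] rv [-0.002 -0.008 -0.011] deg 0.8
t 2.1 at [527.  162.4 299.6] j [ 0.01  0.2  -0.57  1.86  0.4   0.86 -2.42] shift [  41.3   -1.5 -191.9] rv [-0.002 -0.008 -0.011] deg 0.8
```

Emit:
{"fn": "servo_tool", "kwargs": {
  "series": [
    [[7,0,-58],[0,-0.008,-0.011],0],
    [[14,0,-116],[0,-0.008,-0.011],0],
    [[22,0,-140],[0,-0.008,-0.011],0],
    [[32,-1,-165],[0,-0.008,-0.011],0],
    [[41,-1,-192],[0,-0.008,-0.011],0]
  ]
}}

```text
t: 2.72
eef_pos: [568.8, 155.6, 107.2]
ee_rot: [-0.659, 0.732, -0.129, 0.116]
wrist_force: [0.9, -0.1, 1.0]
grip_width: 1.005
```

```bash
python3 - <<'E'
from h import *
t=np.radians(20);M=Rm(-.0957,t);g=np.array([561.5,161.5,126.5])
go(g+20*M[:,2],M)
w=cam("wrist");cv2.imwrite("pics/w2.png",cv2.convertScaleAbs(w["frame"],alpha=1.5))
b=cam("side");crop(b["frame"],200,40,180,140,4,"pics/s2.png")
E
```

```text
t 2.73 at [568.8 155.6 107.2] j [-0.2   0.48 -0.29  2.07  0.83  0.43 -2.85] shift [-0.5  5.2  0.5] rv [-0.     0.     0.008] deg 0.5
```

View pics/w2.png

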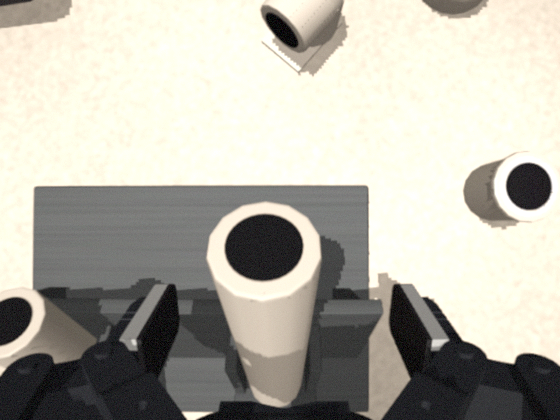

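View pics/s2.png

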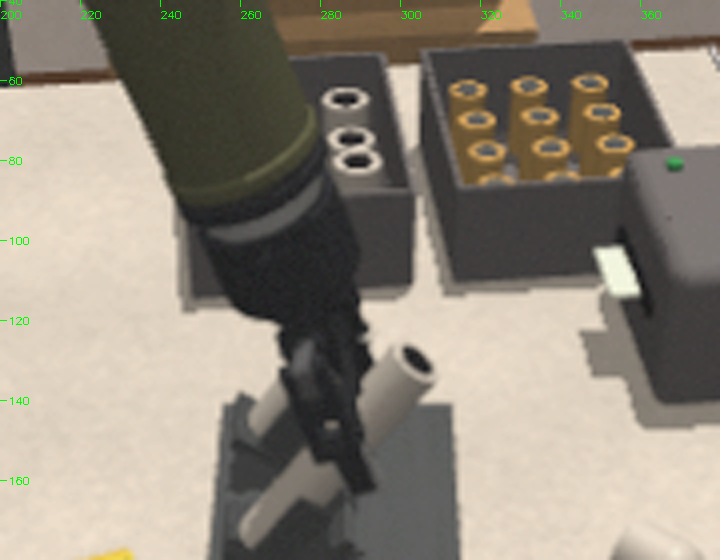

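Joint 7 is near its limit (−2.85), and this grasp would need too much tilt when placing. I'll back up, turn the gripper half round and take a steeper grasp nearer the top.

Emit:
{"fn": "servo_tool", "kwargs": {
  "series": [
    [[-20,3,58],[0,0,0],0],
    [[-40,5,115],[0,0.0,0],0],
    [[-45,5,160],[0.02,0.16,0],0],
    [[-45,5,180],[0.03,0.34,0],0],
    [[-45,5,180],[0.03,0.34,0],0]
  ]
}}

```text
t: 3.45
eef_pos: [525.8, 161.4, 290.1]
ee_rot: [-0.669, 0.743, -0.004, 0.003]
wrist_force: [-0.9, 0.3, -0.3]
grip_width: 1.0
```

Emit:
{"fn": "servo_tool", "kwargs": {
  "series": [
    [[0,0,0],[0,0,0.18],0],
    [[0,0,0],[0,0,0.36],0],
    [[0,0,0],[0,0,0.54],0],
    [[0,0,0],[0,0,0.72],0],
    [[0,0,0],[0,0,0.9],0]
  ]
}}

```text
t: 4.08
eef_pos: [521.9, 163.1, 287.6]
ee_rot: [0.928, -0.373, 0.004, -0.003]
wrist_force: [0.8, -0.8, -0.1]
grip_width: 1.002
```

Emit:
{"fn": "servo_tool", "kwargs": {
  "series": [
    [[0,0,0],[0,0,0.18],0],
    [[0,0,0],[0,0,0.36],0],
    [[0,0,0],[0,0,0.54],0],
    [[0,0,0],[0,0,0.72],0],
    [[0,0,0],[0,0,0.9],0]
  ]
}}

```text
t: 4.7
eef_pos: [521.9, 163.2, 287.6]
ee_rot: [0.998, 0.068, 0.002, -0.003]
wrist_force: [-0.7, 0.1, -0.6]
grip_width: 0.997
```

Emit:
{"fn": "servo_tool", "kwargs": {
  "series": [
    [[0,0,0],[0,0,0.18],0],
    [[0,0,0],[0,0,0.36],0],
    [[0,0,0],[0,0,0.54],0],
    [[0,0,0],[0,0,0.72],0],
    [[0,0,0],[0,0,0.9],0]
  ]
}}

```text
t: 5.32
eef_pos: [522.0, 163.3, 287.6]
ee_rot: [0.869, 0.495, -0.0, -0.003]
wrist_force: [-0.1, -0.0, -0.1]
grip_width: 1.001
```

```bash
python3 - <<'E'
from h import *
t=np.radians(-5);M=Rm(-.0957,t,1)
u=np.array([.571,-.055,.819]);g=np.array([561.5,161.5,126.5])+14*u;print(g)
go(g-60*M[:,2],M);go(g+20*M[:,2],M)
E
```

```text
[569.494 160.73  137.966]
t 5.33 at [522.  163.3 287.6] j [ 0.42  0.6  -1.32  1.6   0.58  1.4   0.07] shift [ 52.7  -3.  -89.9] rv [0.023 0.079 0.438] deg 25.6
t 5.33 at [522.  163.3 287.6] j [ 0.42  0.6  -1.32  1.6   0.58  1.4   0.07] shift [  45.7   -2.4 -169.6] rv [0.023 0.079 0.438] deg 25.6
```

Emit:
{"fn": "servo_tool", "kwargs": {
  "series": [
    [[20,0,0],[0,0,0.15],0],
    [[40,0,0],[0,0,0.3],0],
    [[52,-3,-20],[0.02,0.08,0.438],0],
    [[52,-3,-60],[0.023,0.08,0.438],0],
    [[52,-3,-80],[0.023,0.08,0.438],0]
  ]
}}

```text
t: 5.95
eef_pos: [574.0, 159.8, 205.8]
ee_rot: [0.742, 0.669, -0.031, -0.033]
wrist_force: [0.1, -0.1, 0.2]
grip_width: 1.0
```

```bash
python3 - <<'E'
from h import *
t=np.radians(-5);M=Rm(-.0957,t,1)
g=np.array([569.5,160.7,138])
go(g-60*M[:,2],M);go(g+20*M[:,2],M)
b=cam("side");crop(b["frame"],200,40,180,140,4,"pics/s3.png")
w=cam("wrist");cv2.imwrite("pics/w3.png",cv2.convertScaleAbs(w["frame"],alpha=1.5))
E
```

```text
t 5.95 at [574.  159.8 205.8] j [ 0.36  0.83 -1.32  1.53  0.72  1.46  0.47] shift [ 0.7  0.4 -8.1] rv [ 0.002 -0.004  0.007] deg 0.5
t 5.95 at [574.  159.8 205.8] j [ 0.36  0.83 -1.32  1.53  0.72  1.46  0.47] shift [ -6.3   1.1 -87.7] rv [ 0.002 -0.004  0.007] deg 0.5
```

View pics/s3.png

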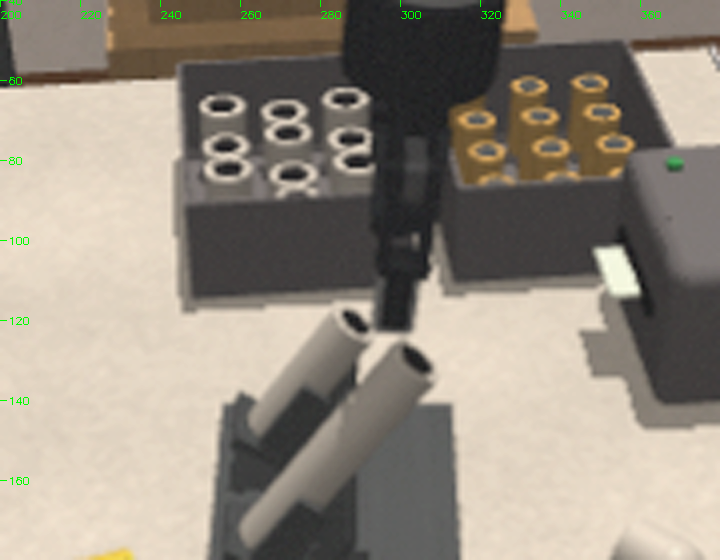

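View pics/w3.png

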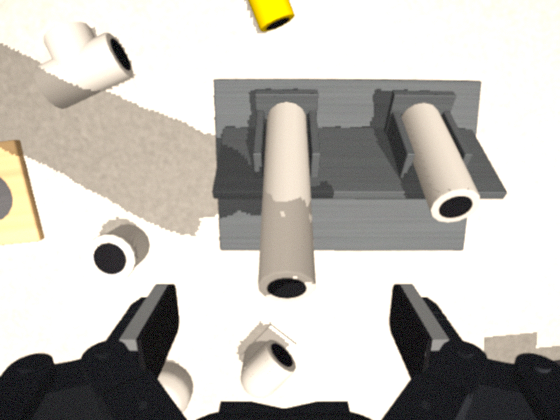

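The long pipe's top (286,287) lies between the pads (158 and 410). Descending.

Emit:
{"fn": "servo_tool", "kwargs": {
  "series": [
    [[-2,1,-25],[0,0,0],0],
    [[-3,1,-50],[0,0,0],0],
    [[-5,1,-70],[0,0,0],0],
    [[-6,1,-88],[0,0,0],0],
    [[-6,1,-88],[0,0,0],60]
  ]
}}

```text
t: 6.68
eef_pos: [569.0, 160.9, 119.0]
ee_rot: [0.742, 0.669, -0.031, -0.033]
wrist_force: [0.8, -0.4, 0.8]
grip_width: 0.817
```

```bash
python3 - <<'E'
from h import *
t=np.radians(-5);M=Rm(-.0957,t,1)
g=np.array([569.5,160.7,138])
go(g+20*M[:,2],M)
b=cam("side");crop(b["frame"],200,40,180,140,4,"pics/s4.png")
w=cam("wrist");cv2.imwrite("pics/w4.png",cv2.convertScaleAbs(w["frame"],alpha=1.5))
E
```

```text
t 6.67 at [569.  160.9 119. ] j [ 0.34  0.91 -1.26  1.65  0.81  1.31  0.39] shift [-1.2 -0.1 -1. ] rv [ 0.001 -0.004  0.008] deg 0.5
```

View pics/s4.png

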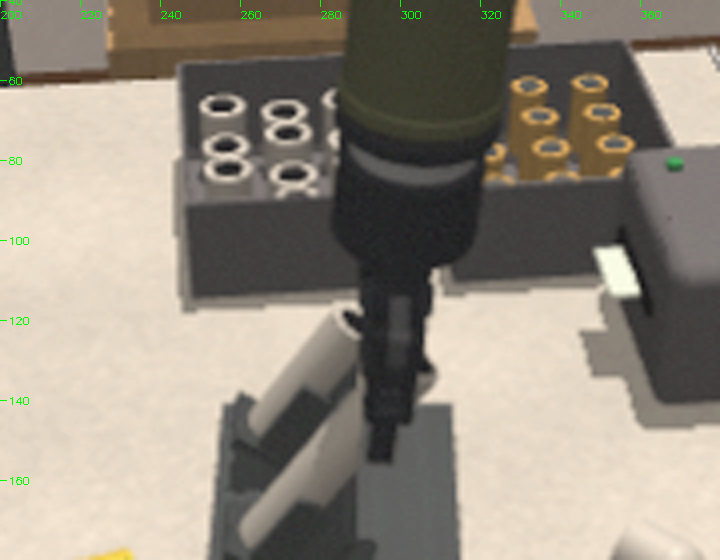

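View pics/w4.png

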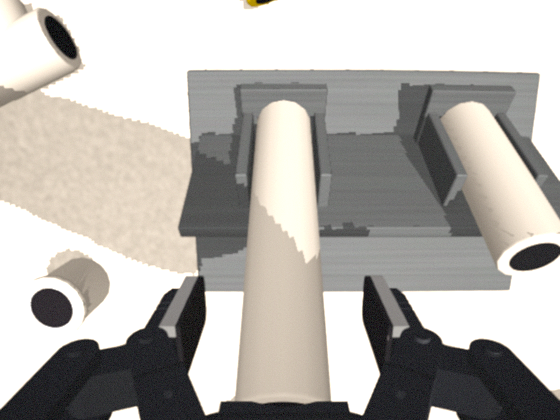

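Emit:
{"fn": "servo_tool", "kwargs": {
  "series": [
    [[-1,0,0],[0,0,0],255],
    [[-1,0,0],[0,0,0],255],
    [[-1,0,0],[0,0,0],255],
    [[-1,0,0],[0,0,0],255],
    [[-1,0,0],[0,0,0],255]
  ]
}}

```text
t: 7.4
eef_pos: [568.7, 161.5, 120.6]
ee_rot: [0.742, 0.669, -0.03, -0.033]
wrist_force: [0.5, -1.1, 5.7]
grip_width: 0.358
```

```bash
python3 - <<'E'
from h import *
s=sense();print(s["wrist_force"],s["torque"],s["grip_width"],s["joints"])
b=cam("side");crop(b["frame"],200,80,180,140,4,"pics/s5.png")
w=cam("wrist");cv2.imwrite("pics/w5.png",cv2.convertScaleAbs(w["frame"],alpha=1.5))
E
```

```text
[ 0.46336533 -1.08485286  5.65524432] [-0.15454398  0.04069746  0.02499272] 0.3580145667453546 [ 0.34458838  0.90322543 -1.26390642  1.65200151  0.81065972  1.31350837
  0.39204428]
```

View pics/w5.png

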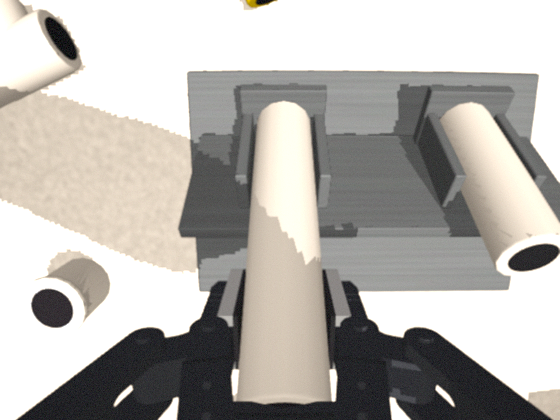

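View pics/s5.png

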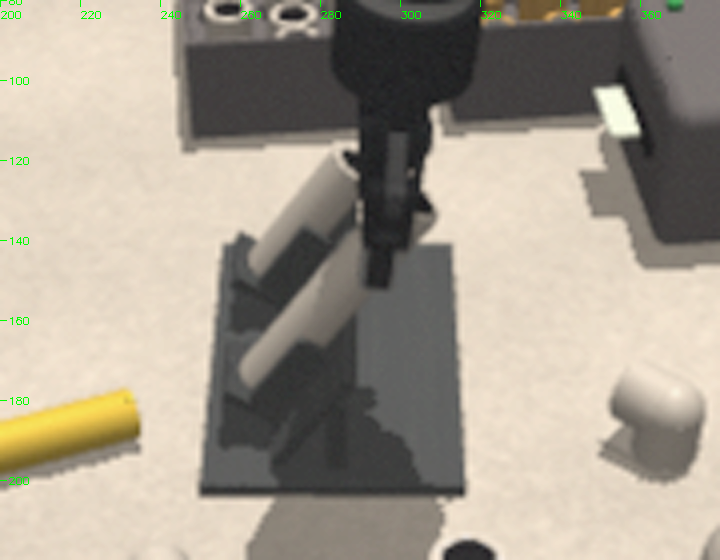

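Emit:
{"fn": "servo_tool", "kwargs": {
  "series": [
    [[0,0,20],[0,0,0],255],
    [[0,0,50],[0,0,0],255],
    [[0,0,90],[0,0,0],255],
    [[0,0,130],[0,0,0],255],
    [[0,0,150],[0,0,0],255]
  ]
}}

```text
t: 8.12
eef_pos: [568.4, 162.1, 272.8]
ee_rot: [0.742, 0.669, -0.029, -0.033]
wrist_force: [0.2, -0.2, -1.4]
grip_width: 0.361
```

```bash
python3 - <<'E'
from h import *
s=sense();print(s["wrist_force"],s["torque"],s["grip_width"],s["joints"])
M=Rm(-.0957,np.radians(30),1);go((540-60,40,310),M)
M=Rm(-np.pi/2,np.radians(30),1);go((540,-120,300),M)
b=cam("side");cv2.imwrite("pics/s6.png",cv2.convertScaleAbs(b["frame"],alpha=1.5))
E
```

```text
[ 0.1900846  -0.21205432 -1.37378394] [-0.03143444 -0.11621146  0.01049561] 0.36124071053254 [ 0.35849714  0.75316756 -1.34040512  1.43927901  0.65302008  1.55414139
  0.51603227]
t 8.12 at [568.4 162.1 272.8] j [ 0.36  0.75 -1.34  1.44  0.65  1.55  0.52] shift [ -88.4 -122.1   37.2] rv [-0.062 -0.609  0.007] deg 35.1
t 8.12 at [568.4 162.1 272.8] j [ 0.36  0.75 -1.34  1.44  0.65  1.55  0.52] shift [ -28.4 -282.1   27.2] rv [-0.497 -0.447 -1.418] deg 89.8
```

View pics/s6.png

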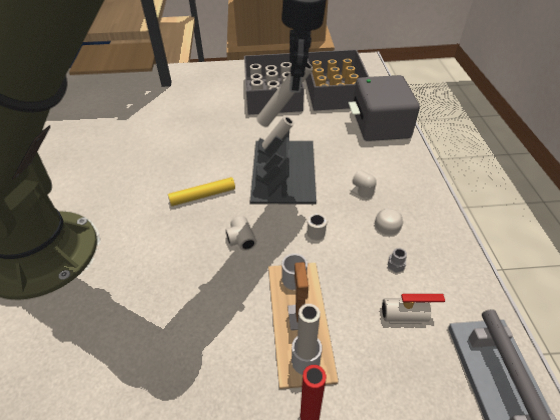

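Emit:
{"fn": "servo_tool", "kwargs": {
  "series": [
    [[-3,-28,5],[-0.05,-0.045,-0.142],255],
    [[-6,-56,10],[-0.1,-0.09,-0.284],255],
    [[-8,-84,15],[-0.149,-0.134,-0.425],255],
    [[-11,-112,20],[-0.199,-0.179,-0.567],255],
    [[-14,-140,27],[-0.249,-0.223,-0.709],255]
  ]
}}

```text
t: 8.8
eef_pos: [553.7, 19.8, 296.1]
ee_rot: [0.925, 0.359, -0.018, 0.122]
wrist_force: [0.5, -1.0, -0.6]
grip_width: 0.356
```

Emit:
{"fn": "servo_tool", "kwargs": {
  "series": [
    [[-3,-28,0],[-0.05,-0.045,-0.142],255],
    [[-6,-56,0],[-0.1,-0.09,-0.284],255],
    [[-8,-84,0],[-0.149,-0.134,-0.425],255],
    [[-11,-112,0],[-0.199,-0.179,-0.567],255],
    [[-14,-140,0],[-0.249,-0.223,-0.709],255]
  ]
}}

```text
t: 9.43
eef_pos: [539.7, -119.7, 296.0]
ee_rot: [0.966, -0.003, -0.002, 0.258]
wrist_force: [-0.1, 0.2, -0.6]
grip_width: 0.366
```

```bash
python3 - <<'E'
from h import *
M=Rm(-np.pi/2,np.radians(30),1);go((540,-120,300),M)
for n in("side","scene","wrist"):
    b=cam(n);cv2.imwrite(f"pics/{n}7.png",cv2.convertScaleAbs(b["frame"],alpha=1.5))
E
```

```text
t 9.43 at [ 539.7 -119.7  296. ] j [ 0.41  0.46 -0.86  1.68  0.81  1.48 -0.66] shift [ 0.3 -0.3  4. ] rv [-0.001 -0.002  0.006] deg 0.4
```

View pics/side7.png

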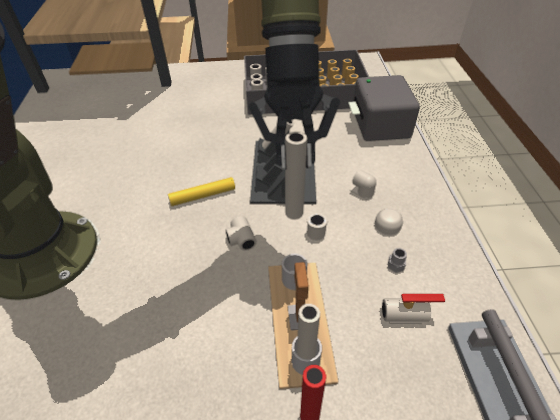

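View pics/scene7.png

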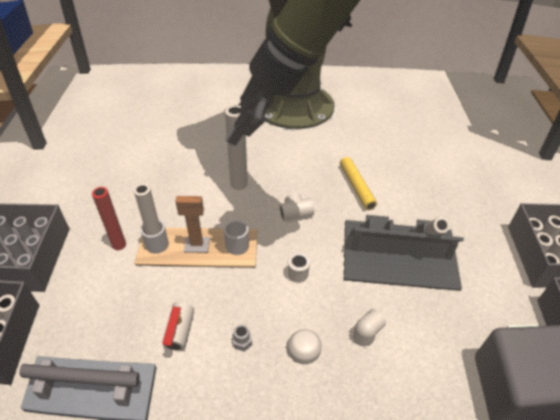

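View pics/wrist7.png

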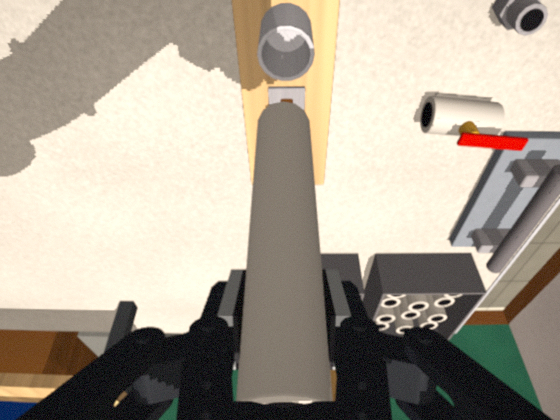

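```bash
python3 - <<'E'
from h import *
import pickle
b=cam("side");a=cam("scene");pickle.dump((a,b),open("v7.pkl","wb"))
crop(b["frame"],265,115,60,110,5,"pics/d8.png")
crop(a["frame"],205,95,60,105,5,"pics/e8.png")
E
python3 -c "
import cv2,numpy as np
a=cv2.imread('pics/d8.png');b=cv2.imread('pics/e8.png');h=max(a.shape[0],b.shape[0])
f=lambda i:np.vstack([i,np.zeros((h-i.shape[0],i.shape[1],3),'uint8')])
cv2.imwrite('pics/f8.png',np.hstack([f(a),f(b)]))"
```

```text
(no output)
```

View pics/f8.png

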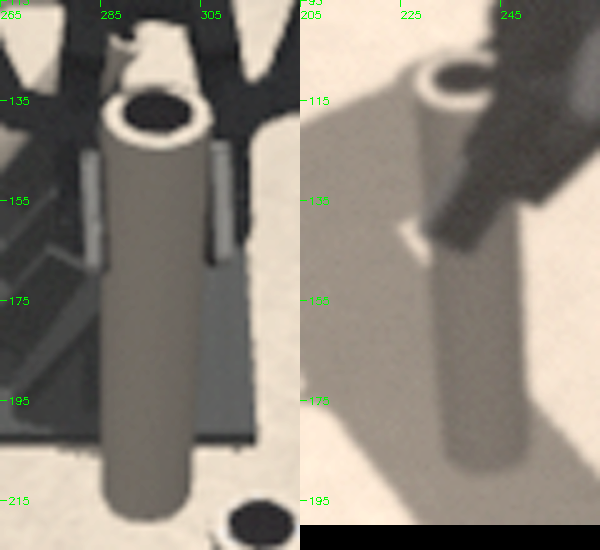

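```bash
python3 - <<'E'
from h import *
import pickle
a,b=pickle.load(open("v7.pkl","rb"))
t=tri([(a,(237.8,110.6)),(b,(296.4,137.8))]);l=tri([(a,(242.2,184.8)),(b,(294.3,213.4))])
print(t,l,t-l,np.linalg.norm(t-l))
s=sense();M=R.from_quat(s["ee_rot"]).as_matrix()
print("grasp pt",s["eef_pos"]-20*M[:,2], s["eef_pos"])
E
```

```text
[ 539.55283572 -108.88952238  344.63709998] [ 538.8266167  -108.27637602  183.17544419] [  0.72621902  -0.61314636 161.46165579] 161.46445315829126
grasp pt [ 540.44472519 -107.64028873  313.71463198] [ 540.40340712 -117.56554168  296.35123235]
```

Emit:
{"fn": "servo_tool", "kwargs": {
  "series": [
    [[0,-8,0],[0,0,0],255],
    [[0,-17,-20],[0,0,0],255],
    [[0,-17,-50],[0,0,0],255],
    [[0,-17,-85],[0,0,0],255],
    [[0,-17,-100],[0,0,0],255]
  ]
}}

```text
t: 10.3
eef_pos: [539.8, -136.0, 195.4]
ee_rot: [0.966, 0.0, -0.002, 0.257]
wrist_force: [-0.2, 0.9, -0.4]
grip_width: 0.36
```

```bash
python3 - <<'E'
from h import *
import pickle
go((540,-137,196),Rm(-np.pi/2,np.radians(30),1))
b=cam("side");a=cam("scene");pickle.dump((a,b),open("v9.pkl","wb"))
crop(b["frame"],260,195,60,100,5,"pics/d9.png")
crop(a["frame"],205,155,60,100,5,"pics/e9.png")
cv2.imwrite('pics/f9.png',np.hstack([cv2.imread('pics/d9.png'),cv2.imread('pics/e9.png')]))
E
```

```text
t 10.3 at [ 539.8 -136.   195.4] j [ 0.4   0.56 -0.81  1.83  0.92  1.31 -0.81] shift [ 0.2 -1.   0.6] rv [-0.003 -0.004  0.001] deg 0.3
```

View pics/f9.png

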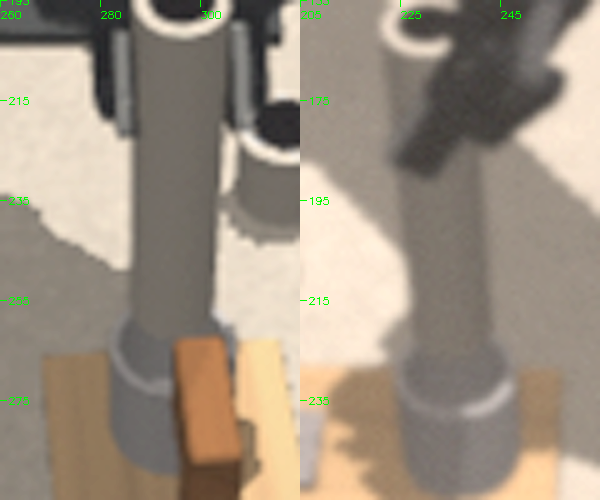

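Emit:
{"fn": "servo_tool", "kwargs": {
  "series": [
    [[0,-1,-15],[0,0,0],255],
    [[0,-1,-30],[0,0,0],255],
    [[0,-1,-45],[0,0,0],255],
    [[0,-1,-57],[0,0,0],255],
    [[0,-1,-63],[0,0,0],255]
  ]
}}

```text
t: 11.02
eef_pos: [540.2, -136.7, 132.9]
ee_rot: [0.966, -0.0, -0.002, 0.258]
wrist_force: [0.2, -0.8, 0.1]
grip_width: 0.362
```

```bash
python3 - <<'E'
from h import *
import pickle
go((540,-137,196),Rm(-np.pi/2,np.radians(30),1))
s=sense();print(s["wrist_force"],s["torque"])
b=cam("side");a=cam("scene");pickle.dump((a,b),open("v10.pkl","wb"))
crop(b["frame"],260,215,60,100,5,"pics/d9.png")
crop(a["frame"],205,165,60,100,5,"pics/e9.png")
cv2.imwrite('pics/f10.png',np.hstack([cv2.imread('pics/d9.png'),cv2.imread('pics/e9.png')]))
E
```

```text
t 11.03 at [ 540.2 -136.7  132.9] j [ 0.37  0.64 -0.78  1.9   1.    1.24 -0.93] shift [-0.2 -0.3 63.1] rv [-0.003 -0.003  0.001] deg 0.2
[ 0.20381508 -0.76829334  0.12933827] [ 0.66327178  0.00358351 -0.01091286]
```

View pics/f10.png

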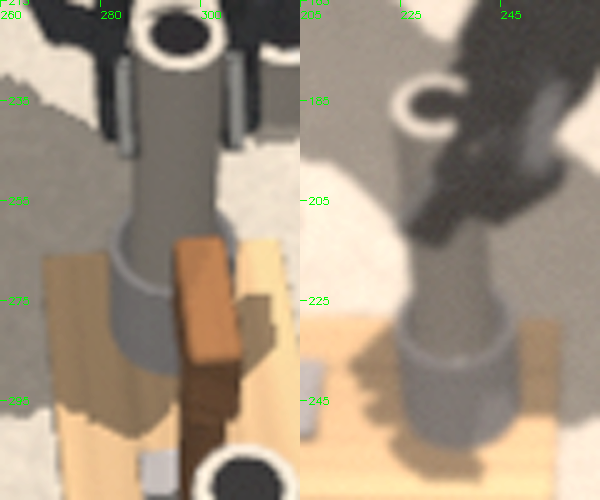

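```bash
python3 - <<'E'
from h import *
import pickle
a,b=pickle.load(open("v10.pkl","rb"))
print(tri([(a,(232,186)),(b,(295.8,221.6))]))
E
```

```text
[ 539.79960158 -126.58735454  181.19379209]
```

Emit:
{"fn": "servo_tool", "kwargs": {
  "series": [
    [[0,0,-3],[0,0,0],255],
    [[0,0,-6],[0,0,0],255],
    [[0,0,-8],[0,0,0],255],
    [[0,0,-8],[0,0,0],255]
  ]
}}

```text
t: 11.62
eef_pos: [540.4, -136.7, 125.8]
ee_rot: [0.966, -0.001, -0.001, 0.258]
wrist_force: [0.2, 0.6, -1.2]
grip_width: 0.358
```

Emit:
{"fn": "servo_tool", "kwargs": {
  "series": [
    [[0,0,-1.5],[0,0,0],255],
    [[0,0,-3],[0,0,0],255],
    [[0,0,-3],[0,0,0],255]
  ]
}}

```text
t: 12.0
eef_pos: [540.3, -136.7, 122.7]
ee_rot: [0.966, -0.0, -0.001, 0.258]
wrist_force: [0.0, 0.3, -0.1]
grip_width: 0.362
```

Emit:
{"fn": "servo_tool", "kwargs": {
  "series": [
    [[0,0,-1],[0,0,0],255],
    [[0,0,-1.5],[0,0,0],255],
    [[0,0,-1.5],[0,0,0],255]
  ]
}}

```text
t: 12.38
eef_pos: [540.4, -136.7, 121.4]
ee_rot: [0.966, -0.001, -0.001, 0.258]
wrist_force: [-0.0, -0.8, -0.8]
grip_width: 0.357
```

Emit:
{"fn": "servo_tool", "kwargs": {
  "series": [
    [[0,0,-1],[0,0,0],255],
    [[0,0,-1.5],[0,0,0],255],
    [[0,0,-1.5],[0,0,0],255]
  ]
}}

```text
t: 12.75
eef_pos: [540.5, -136.8, 121.3]
ee_rot: [0.966, -0.001, -0.001, 0.259]
wrist_force: [-3.0, 2.0, 12.0]
grip_width: 0.362
```

Emit:
{"fn": "servo_tool", "kwargs": {
  "series": [
    [[0,0,-1],[0,0,0],255],
    [[0,0,-1.5],[0,0,0],255],
    [[0,0,-1.5],[0,0,0],255]
  ]
}}

```text
t: 13.12
eef_pos: [540.5, -137.0, 121.3]
ee_rot: [0.966, -0.001, -0.0, 0.259]
wrist_force: [-6.1, 3.9, 22.0]
grip_width: 0.358
```

Emit:
{"fn": "servo_tool", "kwargs": {
  "series": [
    [[0,0,2],[0,0,0],255],
    [[0,0,2.5],[0,0,0],255],
    [[0,0,2.5],[0,0,0],60],
    [[0,0,2.5],[0,0,0],60],
    [[0,0,2.5],[0,0,0],60]
  ]
}}

```text
t: 13.75
eef_pos: [540.3, -136.7, 120.5]
ee_rot: [0.966, -0.0, -0.001, 0.258]
wrist_force: [-0.1, 0.1, 1.0]
grip_width: 0.764
```

Emit:
{"fn": "servo_tool", "kwargs": {
  "series": [
    [[0,0,0],[0,0,0],60],
    [[0,0,0],[0,0,0],60]
  ]
}}

```text
t: 14.0
eef_pos: [540.4, -136.7, 120.7]
ee_rot: [0.966, -0.001, -0.001, 0.258]
wrist_force: [-0.2, 0.4, 0.1]
grip_width: 0.768
```

```bash
python3 - <<'E'
from h import *
import pickle
M=Rm(-np.pi/2,np.radians(30),1);go((540,-137,196)-0*M[:,2],M)
b=cam("side");a=cam("scene");pickle.dump((a,b),open("v11.pkl","wb"))
crop(b["frame"],250,215,90,110,5,"pics/d9.png")
crop(a["frame"],195,155,70,110,5,"pics/e9.png")
cv2.imwrite('pics/f11.png',np.hstack([cv2.imread('pics/d9.png'),cv2.imread('pics/e9.png')]))
w=cam("wrist");cv2.imwrite("pics/w11.png",cv2.convertScaleAbs(w["frame"],alpha=1.5))
E
```

```text
t 14.0 at [ 540.4 -136.7  120.7] j [ 0.36  0.66 -0.77  1.91  1.02  1.22 -0.96] shift [-0.4 -0.3 75.3] rv [-0.003 -0.002  0.002] deg 0.2
```

View pics/f11.png

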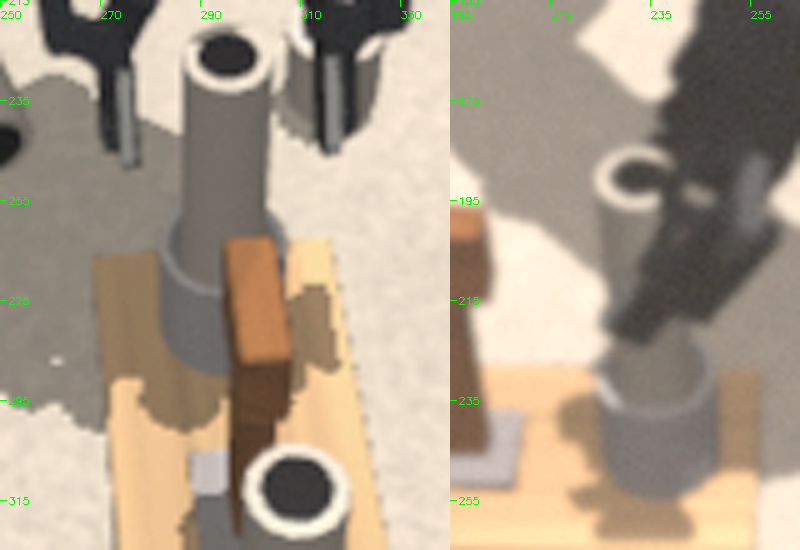

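View pics/w11.png

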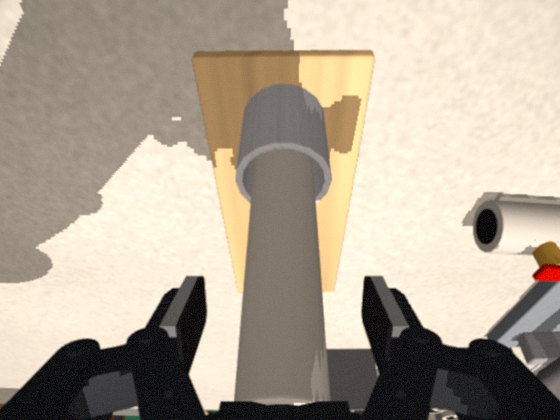

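Emit:
{"fn": "servo_tool", "kwargs": {
  "series": [
    [[0,15,26],[0,0,0],60],
    [[0,35,60],[0,0,0],30],
    [[0,60,104],[0,0,0],0],
    [[0,65,140],[0,0,0],0],
    [[0,50,170],[-0.1,0,0],0]
  ]
}}

```text
t: 14.78
eef_pos: [540.8, -86.5, 293.3]
ee_rot: [0.952, -0.001, 0.0, 0.306]
wrist_force: [1.0, 0.3, -0.9]
grip_width: 0.998
```

```bash
python3 - <<'E'
from h import *
import pickle
a,b=pickle.load(open("v11.pkl","rb"))
print(tri([(a,(232,190.6)),(b,(295.6,226.2))]))
M=Rm(-np.pi/2+.0064,0,1);go((540.8,-211,240),M)
b=cam("side");a=cam("scene");pickle.dump((a,b),open("v12.pkl","wb"))
crop(b["frame"],250,215,100,120,5,"pics/d9.png")
crop(a["frame"],130,175,140,110,5,"pics/e12.png")
E
```

```text
[ 539.72690151 -127.09981793  169.64231744]
t 14.78 at [540.8 -86.5 293.3] j [ 0.26  0.49 -0.82  1.69  0.87  1.55 -0.78] shift [   0.  -124.5  -53.3] rv [0.622 0.002 0.009] deg 35.6
```

View pics/e12.png

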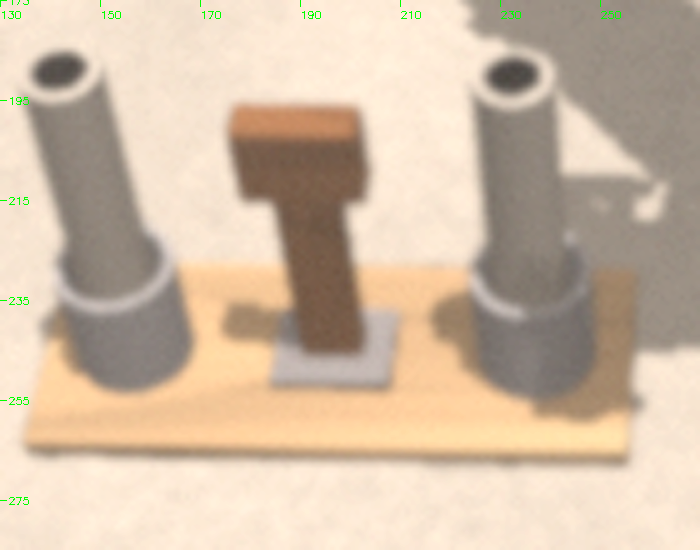

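View pics/d9.png

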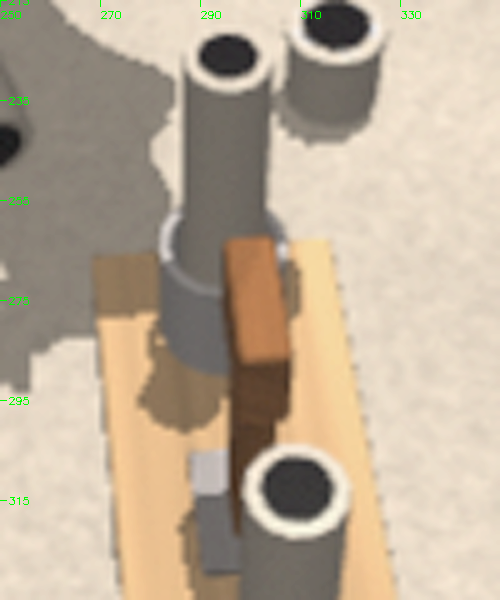

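Both pipe tops triangulate to the same height (169.6 and 169.5), so the long pipe is fully down. Next is the handle.

Emit:
{"fn": "servo_tool", "kwargs": {
  "series": [
    [[0,-25,0],[0.15,0,0],0],
    [[0,-50,0],[0.3,0,0],0],
    [[0,-80,0],[0.45,0,0],0],
    [[0,-110,-10],[0.62,0,0.009],0],
    [[0,-124,-30],[0.622,0,0.009],0]
  ]
}}

```text
t: 15.5
eef_pos: [539.3, -218.5, 258.9]
ee_rot: [1.0, -0.003, 0.0, -0.001]
wrist_force: [0.7, -0.0, -0.2]
grip_width: 1.005
```

```bash
python3 - <<'E'
from h import *
import pickle
M=Rm(-np.pi/2+.0064,0,1);go((540.8,-211,112),M)
w=cam("wrist");cv2.imwrite("pics/w13.png",cv2.convertScaleAbs(w["frame"],alpha=1.5))
print(proj(w,[[540.8,-211,150],[540.8,-126,173],[540.8,-296,173]]))
E
```

```text
t 15.5 at [ 539.3 -218.5  258.9] j [ 0.93  0.55 -0.98  1.57  0.47  1.28 -0.12] shift [   1.5    7.5 -146.9] rv [-0.003  0.     0.012] deg 0.7
[[286.32039138 201.33738914]
 [286.05290387  71.44779974]
 [286.89964453 323.79203207]]
```

View pics/w13.png

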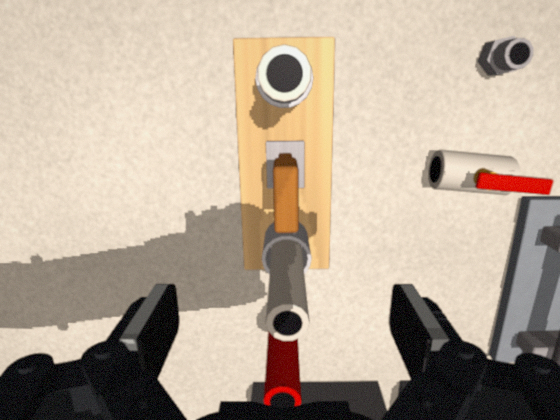

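Emit:
{"fn": "servo_tool", "kwargs": {
  "series": [
    [[1.5,8,-20],[0,0,0.012],0],
    [[1.5,8,-50],[0,0,0.012],0],
    [[1.5,8,-90],[0,0,0.012],0],
    [[1.5,8,-125],[0,0,0.012],0],
    [[1.5,8,-146],[0,0,0.012],0]
  ]
}}

```text
t: 16.18
eef_pos: [541.1, -200.1, 112.8]
ee_rot: [1.0, 0.012, -0.001, -0.001]
wrist_force: [-0.2, -1.0, 0.7]
grip_width: 0.999
```

```bash
python3 - <<'E'
from h import *
M=Rm(-np.pi/2+.0064,0,1);go((540.8,-211,112),M)
w=cam("wrist");cv2.imwrite("pics/w14.png",cv2.convertScaleAbs(w["frame"],alpha=1.5))
E
```

```text
t 16.18 at [ 541.1 -200.1  112.8] j [ 0.84  0.68 -0.89  1.78  0.62  0.99 -0.27] shift [ -0.3 -10.9  -0.8] rv [-0.002 -0.002 -0.017] deg 1.0
```

View pics/w14.png

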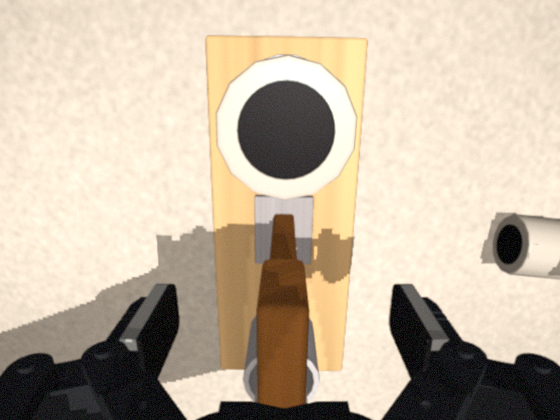

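Emit:
{"fn": "servo_tool", "kwargs": {
  "series": [
    [[0,-5,0],[0,0,-0.017],0],
    [[0,-11,0],[0,0,-0.017],0],
    [[0,-11,0],[0,0,-0.017],0]
  ]
}}

```text
t: 16.6
eef_pos: [542.4, -214.5, 115.8]
ee_rot: [1.0, 0.001, 0.001, 0.0]
wrist_force: [0.3, 0.6, -0.9]
grip_width: 1.0
```

```bash
python3 - <<'E'
from h import *
M=Rm(-np.pi/2+.0064,0,1);go((540.8,-211,112),M)
b=cam("side");crop(b["frame"],240,190,110,120,5,"pics/d15.png")
E
```

```text
t 16.6 at [ 542.4 -214.5  115.8] j [ 0.86  0.68 -0.88  1.76  0.62  0.99 -0.26] shift [-1.6  3.5 -3.8] rv [0.    0.002 0.004] deg 0.3
```

View pics/d15.png

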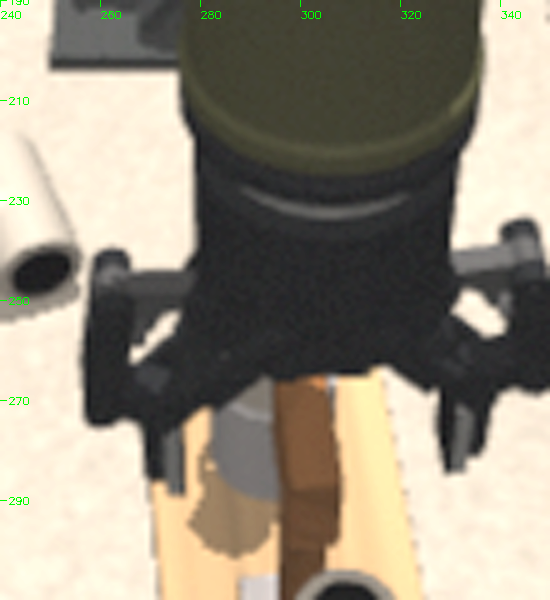

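Emit:
{"fn": "servo_tool", "kwargs": {
  "series": [
    [[-1,2,-3],[0,0,0],60],
    [[-1,2,-3],[0,0,0],120],
    [[-1,2,-3],[0,0,0],150],
    [[-1,2,-3],[0,0,0],150]
  ]
}}

```text
t: 17.15
eef_pos: [540.9, -211.7, 111.9]
ee_rot: [1.0, 0.002, 0.0, -0.0]
wrist_force: [-0.3, -0.9, 0.3]
grip_width: 0.412
```

```bash
python3 - <<'E'
from h import *
M=Rm(-np.pi/2+.0064,0,1);go((540.8,-211,112),M)
w=cam("wrist");cv2.imwrite("pics/w16.png",cv2.convertScaleAbs(w["frame"],alpha=1.5))
E
```

```text
t 17.15 at [ 540.9 -211.7  111.9] j [ 0.86  0.69 -0.88  1.77  0.62  0.99 -0.27] shift [-0.1  0.7  0.1] rv [-0.001  0.     0.003] deg 0.2
```

View pics/w16.png

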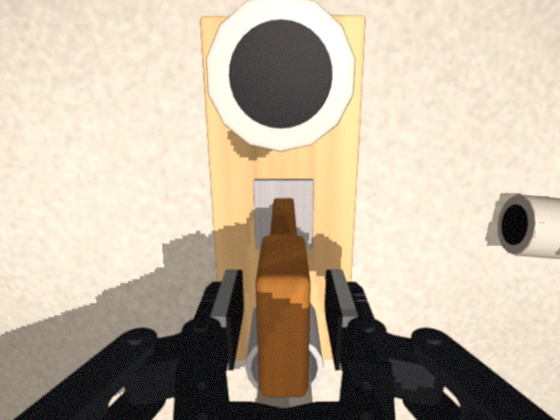

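Emit:
{"fn": "servo_tool", "kwargs": {
  "series": [
    [[0,0,0],[0,0,0],190],
    [[0,0,0],[0,0,0],255],
    [[0,0,0],[0,0,0],255],
    [[0,0,0],[0,0,0],255],
    [[0,0,0],[0,0,0],255]
  ]
}}

```text
t: 17.82
eef_pos: [540.8, -211.7, 111.9]
ee_rot: [1.0, 0.002, -0.0, -0.0]
wrist_force: [-3.0, -0.3, 5.0]
grip_width: 0.202
```

Emit:
{"fn": "servo_tool", "kwargs": {
  "series": [
    [[0,0,2],[0,0,0],255],
    [[0,0,6],[0,0,0],255],
    [[0,0,11],[0,0,0],255],
    [[0,0,16],[0,0,0],255],
    [[0,0,20],[0,0,0],255]
  ]
}}

```text
t: 18.45
eef_pos: [541.0, -211.7, 132.2]
ee_rot: [1.0, 0.002, 0.0, -0.0]
wrist_force: [0.4, -0.2, -5.8]
grip_width: 0.208
```

```bash
python3 - <<'E'
from h import *
s=sense();print(s["wrist_force"],s["torque"],s["eef_pos"],s["ee_rot"])
a=cam("scene");crop(a["frame"],90,150,190,130,4,"pics/e17.png")
E
```

```text
[ 0.38901495 -0.21150108 -5.83126975] [ 0.00846553 -0.05727274  0.02317401] [ 541.0093884  -211.68276751  132.23981876] [ 9.99998714e-01  1.53667338e-03  1.90037742e-04 -4.17131090e-04]
```

View pics/e17.png

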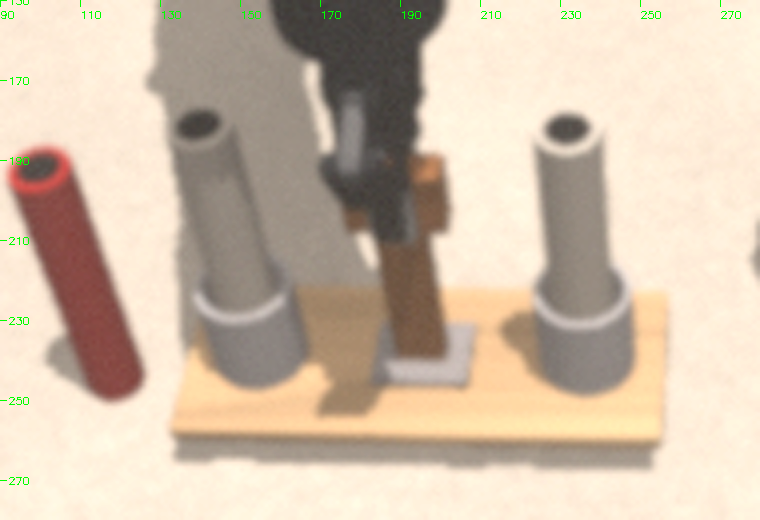

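Lifted 20 mm and still level, with a 5.8 N load. Continuing up to about 120 mm.

Emit:
{"fn": "servo_tool", "kwargs": {
  "series": [
    [[0,0,8],[0,0,0],255],
    [[0,0,20],[0,0,0],255],
    [[0,0,33],[0,0,0],255],
    [[0,0,45],[0,0,0],255],
    [[0,0,56],[0,0,0],255]
  ]
}}

```text
t: 19.12
eef_pos: [541.0, -211.7, 188.9]
ee_rot: [1.0, 0.002, 0.0, -0.0]
wrist_force: [-0.1, -0.1, -5.5]
grip_width: 0.2
```

Emit:
{"fn": "servo_tool", "kwargs": {
  "series": [
    [[0,0,12],[0,0,0],255],
    [[0,0,24],[0,0,0],255],
    [[0,0,34],[0,0,0],255],
    [[0,0,40],[0,0,0],255],
    [[0,0,43],[0,0,0],255]
  ]
}}

```text
t: 19.75
eef_pos: [540.9, -211.7, 231.1]
ee_rot: [1.0, 0.001, 0.0, -0.0]
wrist_force: [-0.3, -0.4, -5.6]
grip_width: 0.2
```

Emit:
{"fn": "servo_tool", "kwargs": {
  "series": [
    [[0,0,0],[0,0,0],255],
    [[0,0,0],[0,0,0],255],
    [[0,0,0],[0,0,0],255],
    [[0,0,0],[0,0,0],255],
    [[0,0,0],[0,0,0],255]
  ]
}}

```text
t: 20.38
eef_pos: [540.9, -211.7, 230.8]
ee_rot: [1.0, 0.002, 0.0, -0.0]
wrist_force: [0.3, 0.7, -7.0]
grip_width: 0.2
```

```bash
python3 - <<'E'
from h import *
s=sense();print(s["wrist_force"],s["torque"],s["eef_pos"],s["ee_rot"],s["qvel"],s["grip_width"])
a=cam("scene");cv2.imwrite("pics/e18.png",cv2.convertScaleAbs(a["frame"],alpha=1.5));b=cam("side");cv2.imwrite("pics/d18.png",cv2.convertScaleAbs(b["frame"],alpha=1.5))
E
```

```text
[ 0.2895106   0.66099098 -7.02692835] [0.00240055 0.00720253 0.02018157] [ 540.88251213 -211.68896078  230.75987396] [ 9.99998731e-01  1.52228356e-03  7.75495195e-07 -4.70072396e-04] [ 3.16078564e-05 -2.54763989e-04 -1.56698161e-03 -9.94987733e-04
  7.08472613e-04  6.83244797e-04 -1.30204166e-03] 0.20042841536884648
```

View pics/e18.png

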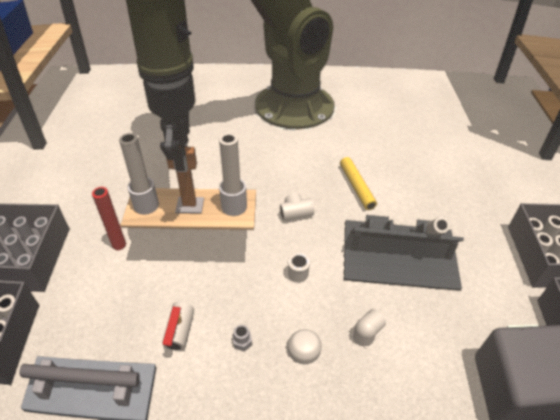

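View pics/d18.png

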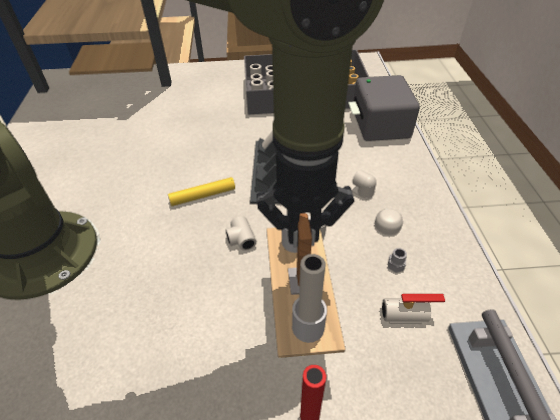

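The carrier hangs about 119 mm up, level and still. Both pipes are in their cups (tops at scene (129,140) and (229,141)) and everything else is where it was.

```bash
python3 -c "
from workcell import *
print(hand_in())"
```

```text
the job is handed in; nothing more can be done
None
```

I moved the long pipe from the rack into the empty cup and let go of it. I then lifted the carrier by its handle and handed the job in at about 20.5 s, still holding it. `hand_in()` gives no verdict, so what follows is from my own checks.

**Checks after placing:** The long pipe met the cup floor (12–22 N as I pressed down). After release its top measured at the same height as the pipe already standing there (169.6 and 169.5 mm).

**Checks at the end:**
- **Height:** the tool rose 119 mm with the carrier gripped, so the underside is about 119 mm above the counter.
- **Still and level:** joint speeds were near zero, the tool was vertical within 0.005 rad, and the carrier looks level in both pictures.
- **Load:** the wrist carries a steady 5.5–7 N, as expected for the carrier with both pipes.
- **Surroundings:** both pipes stand in their cups, and the short pipe and the fittings look unmoved.

**What went wrong or disagreed:**
- **First grasp abandoned:** my first approach to the pipe ran joint 7 close to its limit, so I backed off without touching the pipe and turned the gripper half round.
- **Camera height error:** heights measured from the pictures read about 4–5 mm low, so I relied on comparing heights and on contact force.

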